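# Clamp the long heat sinks in the T-handle fixture

### The job

Clamp all the long (90 mm) heat sinks side by side, each lengthwise from jaw to jaw, in the fixture so that transistors can be fitted: draw out the locking slide that blocks the T-handle, lay the sinks flat on the bed between the open jaws, one to a bay, wind the T-handle clockwise until it stops, and push the locking slide fully back in. Two or three long ones are on the bench; leave the short look-alikes and everything else where they lie.

Things in the scene. Friction and masses are not known exactly. Their poses are not given: they have to be found in the camera images.
- fixture: Grey and green clamping fixture bolted to the bench, all stationary. Origin on the bench under the bed's centre, z up. Base plate: x -125 to 125, y -85 to 215 mm, at the bed (y up to 85) x -145 to 145; its top 20 mm above the bench. Beyond the sliding jaw a green gear housing (x -50 to 50, y 112 to 198, top at 110 mm) carries the T-handle and, on its -x side, the locking slide.
- bed (a point): Centre of the bare bed on the base plate's top, axes as the fixture. Jaw gap along y, 107 mm when open: fixed steel jaw's face at y = -45 mm, sliding jaw's pads at +62. Jaws reach x -115 to 115 and 32 mm above the bed. Three bays, centres x = -78, 0, 78, each takes a sink with its length along y, best centred at y = 5 to 8. The jaws do not square up a skew sink.
- bay_blocks (a point): Same place and axes as the bed point. Small brass locating blocks, 25 mm high, 8 mm thick along y, part the bays: at y = -30 and +34 mm, x = -39 and 39 (24 mm wide in x) and x = -111 and 111 (12 mm wide). Each bay is so 54 mm wide for a 40 mm sink; between the block rows, y = -26 to 30, fingers go down beside a sink.
- carriage: The sliding jaw: a steel bar 230 mm wide carrying six steel spring pads side by side (37 mm wide, 14 thick, 30 high, 1 N per mm, 2 N preload each, 12 mm give). Origin on the bench below the middle of the pads' face, axes as the fixture. It moves to the fixture's -y by 20 mm in all as the T-handle is wound (2.1 mm per rad); on 90 mm sinks the pads give way over the last 3 mm.
- t_handle (a joint): Turn of the steel T-handle in rad, clockwise from above positive, stops at 0 (jaw open, where it starts) and 9.42 (one and a half turns). At q its crossbar lies at pi/2 - q from the fixture's x axis. Friction 0.15 N m; stays where left. The slide blocks its toothed wheel (play 0.15 rad) and can enter again at the far stop.
- handle_hub (a point): Point on the T-handle's vertical axis at the height of the crossbar's centreline, 165 mm above the bench and 155 mm from the fixture's origin along its y. The crossbar is a round bar of 14 mm diameter, 140 mm between its end balls' centres (balls 20 mm diameter), with a hub of 28 mm diameter in the middle; grip it some 50 mm from the axis.
- lock_slide (a joint): Travel of the steel locking slide in m: 0 fully in (T-handle blocked), 0.025 drawn fully out towards the fixture's -x. Past about 0.015 the T-handle is free. Friction 4 N; it stays where it is left.
- lock_grip (a point): Grip point on the black upright knob of the locking slide: a round post of 14 mm diameter standing on the slide from 122 to 173 mm above the bench; this point is 150 mm above the bench, on the post's axis, 110 mm from the T-handle's axis towards the fixture's -x when fully in. It moves with the slide.
- sink1: Long finned aluminium heat sink, 90 x 40 x 40 mm, about 0.17 kg, of the size to be clamped. Origin at its centre; x along its 90 mm length. All its 40 mm sides can be gripped and lie equally well on the bed. It may be absent.
- sink2: Long finned aluminium heat sink, 90 x 40 x 40 mm, about 0.17 kg, of the size to be clamped. Origin at its centre; x along its 90 mm length. All its 40 mm sides can be gripped and lie equally well on the bed. It may be absent.
- sink3: Long finned aluminium heat sink, 90 x 40 x 40 mm, about 0.17 kg, of the size to be clamped. Origin at its centre; x along its 90 mm length. All its 40 mm sides can be gripped and lie equally well on the bed. It may be absent.
- sink4: Long finned aluminium heat sink, 90 x 40 x 40 mm, about 0.17 kg, of the size to be clamped. Origin at its centre; x along its 90 mm length. All its 40 mm sides can be gripped and lie equally well on the bed. It may be absent.
- short1: Short look-alike heat sink, 64 x 40 x 40 mm; not to be used. Origin at its centre, x along its length.
- short2: Short look-alike heat sink, 64 x 40 x 40 mm; not to be used. Origin at its centre, x along its length.
- spool: Solder spool standing upright, 40 mm diameter, 42 mm high; bystander. Origin under its centre.
- capacitor: Dark can capacitor standing upright, 33 mm diameter, 45 mm high; bystander. Origin under its centre.
- clamp_meter: Red and black clamp meter lying flat, 230 x 80 x 38 mm; bystander. Origin under the centre of its 150 mm case.
- power_board: Purple power circuit board lying flat, 200 x 150 mm, 20 mm high; bystander. Origin under its centre.
- green_board: Small green circuit board with parts on it, 110 x 80 mm, 40 mm high; bystander. Origin under its centre.
- flat_file: Flat file with a wooden tang handle, 290 mm long, 22 mm high; bystander. Origin under the middle of its 200 mm blade.
- screwdriver: Screwdriver lying on the bench, 200 mm long; bystander. Origin under its middle.
Not all that is in view belongs to the job. Leave any green or orange look-alike of the sink4 alone.

How it is judged:
On the way, in this order (a step that is already met when the one before it is completed fails the run):
1. every long heat sink that is present lies on the bed between the jaws, lengthwise from jaw to jaw (x of sink1 in the frame of fixture between -0.1 and 0.1 m and y of sink1 in the frame of fixture between -0.012 and 0.02 m and z of sink1 in the frame of fixture between 0.03 and 0.046 m and angle between the x axis of each of sink1, sink2, sink3, sink4 and the y axis of fixture, either way round below 0.15 rad and x of sink2 in the frame of fixture between -0.1 and 0.1 m and y of sink2 in the frame of fixture between -0.012 and 0.02 m and z of sink2 in the frame of fixture between 0.03 and 0.046 m and x of sink3 in the frame of fixture between -0.1 and 0.1 m and y of sink3 in the frame of fixture between -0.012 and 0.02 m and z of sink3 in the frame of fixture between 0.03 and 0.046 m and x of sink4 in the frame of fixture between -0.1 and 0.1 m and y of sink4 in the frame of fixture between -0.012 and 0.02 m and z of sink4 in the frame of fixture between 0.03 and 0.046 m), for 0.2 s.
2. the T-handle is wound clockwise to its stop (value of joint t_handle above 9.25 rad), for 0.2 s.
At the end, for the whole second after the job is handed in: All long sinks present lie on the bed between the jaws, length along the gap within 0.15 rad, centre within 100 mm of the row's middle, at rest, pressed by the sliding jaw with over 1 N; T-handle beyond 9.25 rad; locking slide within 5 mm of fully in (all of step 1 and contact force between carriage and sink1 above 1 N and linear speed of each of sink1, sink2, sink3, sink4 below 0.02 m/s and contact force between carriage and sink2 above 1 N and contact force between carriage and sink3 above 1 N and contact force between carriage and sink4 above 1 N and value of joint t_handle above 9.25 rad and value of joint lock_slide below 0.005 m); the robot touches nothing.
It fails at once if a short heat sink or a bystander is moved more than 60 mm (distance of any of short1, short2, spool, capacitor, clamp_meter, power_board, green_board, flat_file, screwdriver from where it was at the start of the episode above 0.06 m).
Of sink1, sink2, sink3, sink4 only 2 to 3 are there at a start; the rules pass over those that are not, and their reading is None.
At some moment in a run one of sink1, sink2, sink3, sink4 may be knocked a few centimetres aside while the robot is not near it.
Once in a run the grip may slacken for a moment while it holds something.
It also fails if it takes over 208 s, if anything falls off the work surface, if the arm or the gripper's body presses on something with over 40 N, if the wrist force passes 120 N, or if a joint passes its speed limit or range.

### The arm

A 6-joint arm with a two-finger parallel gripper is mounted at the origin on the work surface. World frame = base frame: x ahead of the robot, y to its left, z up, the work surface at z = 0. Lengths are in m, angles in rad, forces in N, time in s.
With the tool pointing down it reaches from about 0.35 to 0.8 m from the base axis. Payload 7.3 kg.
Tool frame: the origin (TCP) lies on the centre line of the jaws, within the pads' length; the fingertips stand 19 mm ahead of it and the grasp point (between the pads) is the TCP; z points along the fingers, y is the line along which they close (so a half turn about z gives the same grasp; the last joint's range is limited). The gripper opens to 85 mm and grips with 20 to 120 N. Pads are 22 mm wide; open, the fingers measure 114 mm over their backs; the gripper's body (76 mm by 85 mm) begins 54 mm behind the grasp point. The pads swing forward as they close: fully open they stand 13 mm farther back than shut.
Start: joints at [1.116, 0.342, 1.524, -0, 1.275, -0.146], TCP at [0.16, 0.5, 0.25] pointing down, gripper open.
Joint ranges: [-2.53, 2.53], [-0.77, 2.02], [0.04, 2.7], [-1, 4.14], [0.28, 2.66], [-3.11, 3.11]. Speed limits (rad/s): [2.57, 2.57, 3.14, 3.14, 3.14, 3.14].

### API

Orientations are given as a rotation vector (axis times angle).
In Python, from workcell import robot, cams, job gives the robot as it stands.
- The arm moves only by the tool apply_moves, never from a script. Its argument "targets" is a list of rows, each a list of 5 numbers: the shift along the world's x, y, z in cm, then the turn about the world's z in rad, then the closure in counts, from 0 (fully open) to 255 (shut). A call has 1 to 5 rows; each row is the pose to reach, as a shift and turn from the pose commanded when the call began; what a row does not reach only later rows make up. A row lasts 1/10 s, in which the tool goes at most 50 mm and 8.59 degrees, less where a joint would pass 70% of its speed; a pose out of reach is approached as far as the arm can. A call with a gripper value outside its range is refused whole. The fingers move at their own pace and stop on an object; "grip_force" is the grip in N (left out, the last holds). Time passes only in rows, so rows that repeat a pose let the fingers close. It gives the time, the measured TCP pose, the force, the opening and the grip force at its end, in the units of the state.
- robot.sense(): the state, without advancing time (a new reading comes with each control period).
- cams.get_image(name): name is "side" or "top" or "wrist"; returns (picture, depth): 420x560x3 uint8, red, green, blue; 420x560 float32, m along the optical axis (not along the pixel's ray), 0 where there is no reading.
- cams.camera_model(name): a dict with "mtx" (3x3 intrinsics, pixels), "rvec" (rotation vector, rad) and "tvec" (3), from world to camera coordinates, as OpenCV has them; the wrist camera has in their place "tool_from_camera" (4x4, takes a point from camera to tool coordinates, whose origin is the TCP and whose axes are the flange's). Camera axes: x right, y down, z forward; pixel columns grow to the right and rows downward; lengths in m; the calibration is good to about 2 mm. A picture is of the moment at which its call begins: read the wrist's pose just before it. camera_model takes no time and is no camera call.
- job.close_job(): hands the job in; it is judged then, once.
The state is a dict: "time_s": time; "joints": joint angles; "joint_vel": joint speeds; "tau": joint torques, N m; "tool_pos": TCP position; "ee_rot": TCP orientation; "wrist_force": force on the tool from outside, world axes, zero at the start; "wrist_torque": the same for the moment, N m; "opening": finger opening in m; "finger_force": force on a finger pad.
Only numpy, scipy, OpenCV 4.12 (cv2) and the standard library are available. Lean on these libraries where they do the work, as an engineer would, in place of code of your own. Each camera call takes 0.05 s, during which the arm holds its last target. There are 200 camera calls.

## Working session

There is one attempt and no reset: what is moved stays moved. The work goes in short steps, Python scripts to look and compute and a tool call to move; the robot and the scene stay as the last step left them, time stands still between calls to the robot, and variables do not carry over. Pictures are saved under pics/ and viewed, at most 14 in all, crops included, and the job is handed in when it is done.

Besides the shell and the picture viewer there is one more tool, called after "Request:" as a command line: name --pt "numbers of a row" for each row, then --argument value for the rest. apply_moves: Moves the arm, as the interface text tells. Its arguments: {"type":"object","properties":{"targets":{"type":"array","items":{"type":"array","items":{"type":"number"}}},"grip_force":{"type":"number"}},"required":["targets"]}

```bash
mkdir -p pics
cat > h.py <<'E'
import numpy as np, cv2
from workcell import robot, cams, job
def snap(n,f):
    im,d=cams.get_image(n); cv2.imwrite(f'pics/{f}.png',im[:,:,::-1]); np.savez(f'pics/{f}.npz',im=im,d=d); return im,d
def world(n,d):
    m=cams.camera_model(n);K=np.array(m['mtx']);h,w=d.shape
    u,v=np.meshgrid(np.arange(w),np.arange(h))
    P=np.stack([(u-K[0,2])/K[0,0]*d,(v-K[1,2])/K[1,1]*d,d],-1)
    if n=='wrist':
        T=np.array(m['tool_from_camera']);s=robot.sense();R=cv2.Rodrigues(np.array(s['ee_rot'],float))[0]
        return (P@T[:3,:3].T+T[:3,3])@R.T+np.array(s['tool_pos'])
    R=cv2.Rodrigues(np.array(m['rvec'],float))[0]
    return (P-np.array(m['tvec']).ravel())@R
E
python3 - <<'E'
from h import *
for n in('top','side'): 
    im,d=snap(n,n+'0'); W=world(n,d); np.save(f'pics/{n}0W.npy',W); print(n,W[d>0].min(0),W[d>0].max(0),cams.camera_model(n)['mtx'])
s=robot.sense();print(s)
E
```

```text
top [-0.44605471 -1.68758406 -0.77855281] [2.0207997  1.77042886 0.67710083] [[383.9337068    0.         288.36305593]
 [  0.         383.9337068  208.90890014]
 [  0.           0.           1.        ]]
side [-0.62488123 -0.72621152 -0.77402862] [2.30771712 2.22439305 0.65942621] [[389.66808693   0.         282.80823098]
 [  0.         389.66808693 216.26543589]
 [  0.           0.           1.        ]]
{'time_s': 0.1, 'joints': array([ 1.11601559e+00,  3.42652666e-01,  1.52486155e+00,  6.73166532e-06,
        1.27541495e+00, -1.45973320e-01]), 'joint_vel': array([ 0.0011142 , -0.00227254, -0.00202219,  0.00065347, -0.00073857,
       -0.00100728]), 'tau': array([ 2.45386589e-03, -4.34444976e+01, -2.46496940e+01, -9.85308748e-05,
        4.49006067e-03, -5.13760128e-06]), 'tool_pos': array([0.15938601, 0.49989714, 0.24971656]), 'ee_rot': array([-4.83089646e-01, -3.10382049e+00,  2.00213915e-03]), 'wrist_force': array([-0.01603619, -0.78777035,  0.99909014]), 'wrist_torque': array([-0.04582225, -0.00237306,  0.02229281]), 'finger_force': 0.0, 'opening': 0.08543503882791448}
```

View pics/top0.png

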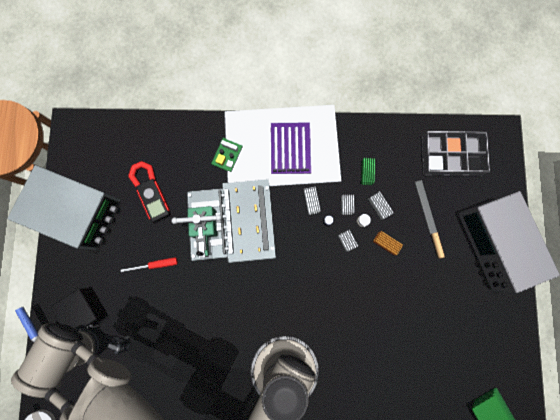

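View pics/side0.png

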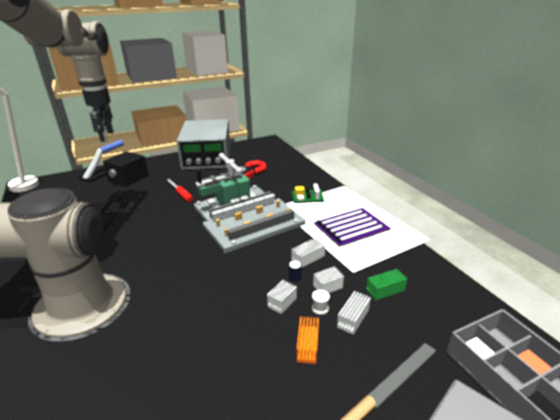

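The top view shows the fixture around (230,222), with its handle to the left. There are grey sinks at (312,200) and (381,205), which look long, and at (348,204) and (348,240), which look short. The side view agrees. Next I measure them.

Run:
```python
from h import *
W=np.load('pics/top0W.npy');D=np.load('pics/top0.npz');im=D['im'].astype(int)
z=W[...,2]
for (u,v) in [(312,200),(348,204),(381,205),(348,240),(388,242),(369,170),(364,220),(329,220)]:
    print(u,v,W[v,u].round(3))
# bench objects
sp=im.max(2)-im.min(2)
m=((z>0.03)&(z<0.06)&(sp<40)&(W[...,0]>0.2)).astype(np.uint8); m[:,:295]=0; m[:,415:]=0
n,l,st,c=cv2.connectedComponentsWithStats(m)
for i in range(1,n):
    if st[i,4]>30:
        p=W[l==i][:,:2].astype(np.float32); r=cv2.minAreaRect(p*1000); print(c[i].round(),st[i,4],np.median(W[l==i][:,2]).round(3),np.round(r[0]),np.round(r[1]),round(r[2],1))
# base plate
m=((abs(z-0.02)<0.006)).astype(np.uint8); m[:,:180]=0;m[:,280:]=0;m[:170]=0;m[270:]=0
p=W[m>0][:,:2].astype(np.float32);r=cv2.minAreaRect(p*1000);print('plate',r)
for nm,lo,hi in(('housing',.1,.118),('bar',.155,.18),('jaw',.045,.06)):
    m=((z>lo)&(z<hi));m[:,:165]=0;m[:,285:]=0;m[:170]=0;m[270:]=0
    p=W[m][:,:2].astype(np.float32);print(nm,len(p),cv2.minAreaRect(p*1000))
big=cv2.resize(D['im'][160:275,160:410],None,fx=3.2,fy=3.2,interpolation=cv2.INTER_CUBIC);cv2.imwrite('pics/crop0.png',big[:,:,::-1])
```

```text
312 200 [ 0.597 -0.093  0.015]
348 204 [ 0.582 -0.223  0.023]
381 205 [ 0.577 -0.338  0.045]
348 240 [ 0.452 -0.222  0.02 ]
388 242 [ 0.446 -0.366  0.02 ]
369 170 [ 0.709 -0.301  0.03 ]
364 220 [ 0.523 -0.278  0.036]
329 220 [ 0.52  -0.151  0.045]
[312. 199.] 154 0.038 [595. -91.] [89. 40.] 11.5
[381. 204.] 236 0.037 [ 580. -341.] [90. 42.] 30.9
[348. 202.] 123 0.038 [ 583. -219.] [40. 64.] 89.2
[328. 219.] 72 0.045 [ 522. -149.] [31. 30.] 36.2
[365. 219.] 99 0.042 [ 526. -278.] [39. 37.] 73.4
[348. 240.] 135 0.038 [ 451. -219.] [62. 41.] 28.8
plate ((539.0859375, 195.27883911132812), (333.43804931640625, 335.49761962890625), 0.7207650542259216)
housing 510 ((472.449951171875, 287.7011413574219), (168.50210571289062, 84.9202651977539), 6.871740818023682)
bar 275 ((486.1937561035156, 275.3280334472656), (149.24224853515625, 132.6659393310547), 39.05332565307617)
jaw 824 ((518.0179443359375, 177.41476440429688), (231.6519012451172, 205.9204864501953), 6.134552955627441)
```

View pics/crop0.png

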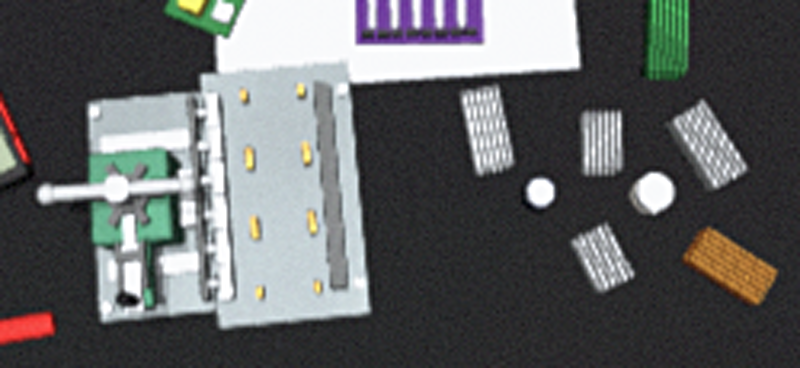

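Exactly two long sinks (90 mm) are present: A at about (595,-91) mm and B at about (580,-341) mm. The two shorts measure 64 mm. The fixture is yawed about +6° and its handle points along +y. Now I move over the bed for a wrist view.

Request:
apply_moves --pt "3 -2 5 -0.14 0" --pt "6 -5 9 -0.28 0" --pt "9 -9 12 -0.42 0" --pt "12 -13 14 -0.56 0" --pt "15 -17 16 -0.7 0"

```text
time_s: 0.6
tool_pos: [0.291, 0.3542, 0.3976]
ee_rot: [1.525, 2.746, 0.001]
wrist_force: [0.3, 0.1, 0.2]
opening: 0.0856
finger_force: 0.0
```

Request:
apply_moves --pt "4 -3 1 -0.14 0" --pt "8 -7 2 -0.28 0" --pt "12 -11 2 -0.42 0" --pt "15 -15 2 -0.44 0" --pt "17 -17 2 -0.44 0"

```text
time_s: 1.1
tool_pos: [0.4615, 0.1833, 0.4163]
ee_rot: [-2.084, -2.351, 0.001]
wrist_force: [1.5, 1.7, 0.3]
opening: 0.0852
finger_force: 0.0
```

Request:
apply_moves --pt "0 0 0 0 0" --pt "0 0 0 0 0" --pt "0 0 0 0 0"

```text
time_s: 1.4
tool_pos: [0.4598, 0.1862, 0.4165]
ee_rot: [-2.081, -2.353, 0.0]
wrist_force: [-0.3, -0.0, -0.6]
opening: 0.0852
finger_force: 0.0
```

Run:
```python
from h import *
s=robot.sense();print(s['time_s'],s['tool_pos'],s['ee_rot'],s['joints'].round(2))
im,d=snap('wrist','w1');W=world('wrist',d);np.save('pics/w1W.npy',W);print(W[0,0],W[0,-1],W[-1,0],W[-1,-1],cams.camera_model('wrist')['tool_from_camera'])
```

```text
1.4 [0.45975073 0.18620363 0.41651146] [-2.08055092e+00 -2.35321897e+00  2.28260242e-04] [0.23 0.21 1.25 0.   1.68 0.11]
[ 0.07162759  0.33545337 -0.00061218] [0.81096233 0.42730399 0.0016624 ] [0.39109497 0.173173   0.46737126] [0.5195543  0.20240915 0.47928603] [[ 7.59960227e-04 -9.56771285e-01 -2.90840387e-01  7.47253988e-02]
 [ 9.99999709e-01  7.44345620e-04  1.64322057e-04  6.76490014e-04]
 [ 5.92671429e-05 -2.90840427e-01  9.56771573e-01 -1.23052212e-01]
 [ 0.00000000e+00  0.00000000e+00  0.00000000e+00  1.00000000e+00]]
```

View pics/w1.png

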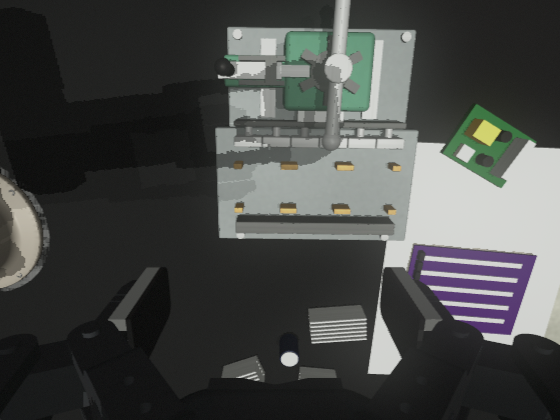

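The wrist view shows the bed cleanly. The fixed jaw is near row 227, the housing is at (330,70), the knob at (224,67) and the hub at (338,68). I'll fit the fixture pose from depth.

Run:
```python
from h import *
W=np.load('pics/w1W.npy');z=W[...,2];im=np.load('pics/w1.npz')['im'].astype(int)
def rect(nm,m):
    n,l,st,c=cv2.connectedComponentsWithStats(m.astype(np.uint8));i=1+np.argmax(st[1:,4]);p=W[l==i]
    r=cv2.minAreaRect((p[:,:2]*1000).astype(np.float32));print(nm,len(p),np.round(r[0],1),np.round(r[1],1),round(r[2],2),np.median(p[:,2]).round(4));return p,l==i
m=np.zeros(z.shape,bool);m[210:242,225:410]=1
pj,_=rect('fixjaw',m&(z>.044)&(z<.06))
m[:]=0;m[20:120,275:385]=1
rect('housing',m&(z>.1)&(z<.118))
m[:]=0;m[20:245,210:420]=1
pp,_=rect('plate',m&(z>.012)&(z<.028))
m[:]=0;m[45:90,205:245]=1
k=m&(z>.16)&(z<.185);print('knob',k.sum(),W[k].mean(0) if k.any() else 0, W[67,224])
m[:]=0;m[50:90,320:360]=1
k=m&(z>.16);r=rect('hub',k)
m[:]=0;m[0:150,320:360]=1
rect('bar',m&(z>.155))
m[:]=0;m[150:220,225:410]=1
n,l,st,c=cv2.connectedComponentsWithStats((m&(z>.038)&(z<.055)).astype(np.uint8))
for i in range(1,n):
    if st[i,4]>15: print('block',c[i].round(),st[i,4],W[l==i].mean(0).round(4))
# rotation-based outline: bed plate extents in frame yaw t
from scipy.optimize import minimize
for t in np.radians([5.5,6,6.5]):
    R=np.array([[np.cos(t),np.sin(t)],[-np.sin(t),np.cos(t)]]);q=pp[:,:2]@R.T;print(np.degrees(t),(np.percentile(q,[.3,99.7],0)*1000).round(1).tolist())
```

```text
fixjaw 2041 [530.1  85.2] [229.1  18.8] 6.37 0.0514
housing 2294 [478.  289.5] [59.7 85.2] 5.54 0.1094
plate 16720 [521.6 165.1] [290.3 224.3] 6.2 0.0197
knob 252 [0.39776863 0.28025283 0.17031685] [0.39988844 0.27981914 0.17369701]
hub 880 [491.1 275.5] [77.9 34.9] 44.57 0.1723
bar 2536 [485.7 282.1] [ 70.5 138. ] 1.79 0.1712
block [237. 166.] 52 [0.4106 0.1609 0.0441]
block [288. 166.] 105 [0.4815 0.1684 0.0443]
block [344. 167.] 120 [0.5588 0.1772 0.0437]
block [395. 168.] 60 [0.6299 0.1852 0.0434]
block [238. 209.] 53 [0.4175 0.0972 0.0438]
block [288. 210.] 101 [0.4891 0.1056 0.0436]
block [341. 210.] 100 [0.5657 0.114  0.0439]
block [390. 211.] 58 [0.6369 0.1215 0.0436]
block [254. 219.] 38 [0.443  0.0843 0.0402]
5.5 [[391.1, 3.6], [678.5, 224.0]]
6.000000000000001 [[391.9, -0.6], [679.3, 220.1]]
6.5 [[392.6, -5.3], [680.0, 216.4]]
```

The fixture origin is at (0.524, 0.1393) with a yaw of 6.3°. The knob check agrees to within 1 mm. Next I go to the knob.

Request:
apply_moves --pt "-2 3.2 -2 -0.013 120" --pt "-4.2 6.4 -5 -0.013 120" --pt "-6.2 9.5 -9.5 -0.013 120" --pt "-6.2 9.5 -14 -0.013 120" --pt "-6.2 9.5 -18 -0.013 120"

```text
time_s: 1.95
tool_pos: [0.3959, 0.2825, 0.2351]
ee_rot: [-2.091, -2.344, -0.001]
wrist_force: [0.6, -0.4, -0.5]
opening: 0.0458
finger_force: 0.0
```

Request:
apply_moves --pt "0 0 0 0 120" --pt "0 0 0 0 120" --pt "0 0 0 0 120"

```text
time_s: 2.25
tool_pos: [0.3995, 0.2814, 0.2393]
ee_rot: [2.095, 2.338, 0.007]
wrist_force: [1.0, 1.0, 0.3]
opening: 0.0453
finger_force: 0.0
```

Request:
apply_moves --pt "-0.2 0 -4 0 120" --pt "-0.2 0 -8.8 0 120" --pt "-0.2 0 -8.8 0 120" --pt "-0.2 0 -8.8 0 200" --pt "-0.2 0 -8.8 0 255" --grip_force 60

```text
time_s: 2.75
tool_pos: [0.3982, 0.2814, 0.1516]
ee_rot: [2.096, 2.337, 0.008]
wrist_force: [-0.4, 0.1, 1.1]
opening: 0.0171
finger_force: 0.6
```

Request:
apply_moves --pt "0 0 0 0 255" --pt "0 0 0 0 255" --pt "0 0 0 0 255"

```text
time_s: 3.05
tool_pos: [0.3979, 0.2813, 0.1516]
ee_rot: [2.096, 2.338, 0.008]
wrist_force: [-0.5, -0.2, 5.2]
opening: 0.0127
finger_force: 58.4
```

Gripped at about 14 mm. Now I pull 25 mm along the fixture's -x, direction (-0.994, -0.110).

Request:
apply_moves --pt "-0.6 -0.07 0 0 255" --pt "-1.2 -0.13 0 0 255" --pt "-1.8 -0.2 0 0 255" --pt "-2.4 -0.26 0 0 255" --pt "-2.4 -0.26 0 0 255"

```text
time_s: 3.55
tool_pos: [0.3738, 0.2787, 0.1516]
ee_rot: [2.095, 2.337, 0.01]
wrist_force: [0.1, -0.6, 10.3]
opening: 0.0122
finger_force: 59.3
```

Request:
apply_moves --pt "0 0 0 0 255" --pt "0 0 0 0 130" --pt "0 0 0 0 130" --pt "0 0 0 0 130"

```text
time_s: 3.95
tool_pos: [0.3723, 0.278, 0.149]
ee_rot: [2.097, 2.339, 0.001]
wrist_force: [0.2, -0.4, -0.6]
opening: 0.0419
finger_force: 0.0
```

Request:
apply_moves --pt "0 0 4 0 130" --pt "0 0 9 0 130" --pt "3 -4 14 0 0" --pt "7 -8 16 0 0" --pt "10 -12 17 0 0"

```text
time_s: 4.45
tool_pos: [0.4556, 0.1793, 0.3126]
ee_rot: [2.093, 2.34, 0.005]
wrist_force: [1.3, 0.4, -0.7]
opening: 0.0825
finger_force: 0.0
```

Run:
```python
from h import *
s=robot.sense();print(s['time_s'],s['tool_pos'],s['ee_rot'])
im,d=snap('top','t2');W=world('top',d);z=W[...,2];im=im.astype(int);sp=im.max(2)-im.min(2)
m=((z>0.03)&(z<0.06)&(sp<40)&(W[...,0]>0.2)).astype(np.uint8); m[:,:290]=0; m[:,415:]=0
n,l,st,c=cv2.connectedComponentsWithStats(m)
for i in range(1,n):
    if st[i,4]>30:
        p=W[l==i][:,:2].astype(np.float32); r=cv2.minAreaRect(p*1000); print(c[i].round(),st[i,4],np.round(r[0]),np.round(r[1]),round(r[2],1))
```

```text
4.45 [0.45559856 0.17928621 0.31263797] [2.0934885  2.33980496 0.00494601]
[312. 199.] 154 [596. -91.] [90. 40.] 11.7
[381. 205.] 222 [ 580. -342.] [89. 44.] 31.1
[347. 203.] 110 [ 582. -216.] [63. 33.] 1.1
[328. 219.] 72 [ 523. -150.] [30. 30.] 44.7
[364. 219.] 100 [ 526. -278.] [37. 39.] 27.0
[348. 240.] 139 [ 451. -219.] [62. 41.] 28.3
```

Request:
apply_moves --pt "2 -4 0 -0.14 50" --pt "4 -8 0 -0.28 50" --pt "6 -12 0 -0.42 50" --pt "8 -16 0 -0.56 50" --pt "10 -20 0 -0.7 50"

```text
time_s: 5.0
tool_pos: [0.555, -0.0217, 0.3099]
ee_rot: [-2.776, -1.47, 0.001]
wrist_force: [0.9, 0.0, 0.1]
opening: 0.0687
finger_force: 0.0
```

Request:
apply_moves --pt "2 -3 -1 -0.14 50" --pt "4 -6 -2 -0.28 50" --pt "4 -7 -4 -0.42 50" --pt "4 -7 -6 -0.56 50" --pt "4 -7 -6 -0.7 50"

```text
time_s: 5.5
tool_pos: [0.5931, -0.0903, 0.2462]
ee_rot: [-3.11, -0.427, 0.01]
wrist_force: [0.1, -0.1, -0.3]
opening: 0.0688
finger_force: 0.0
```

Request:
apply_moves --pt "0 0 0 -0.077 50" --pt "0 0 0 -0.077 50" --pt "0 0 0 -0.077 50"

```text
time_s: 5.8
tool_pos: [0.5946, -0.09, 0.25]
ee_rot: [-3.125, -0.322, 0.001]
wrist_force: [-0.6, -0.2, 0.5]
opening: 0.0689
finger_force: 0.0
```

```bash
cat >> h.py <<'E'
def sinks(f,n='wrist'):
    s=robot.sense();p=s['tool_pos'];e=s['ee_rot'];ya=np.degrees(2*np.arctan2(e[1],e[0]))-90
    print('t',s['time_s'],'tcp',p.round(4),'yaw',((ya+90)%180-90).round(2),s['opening'].round(4),s['joints'].round(2))
    im,d=snap(n,f);W=world(n,d);z=W[...,2];ii=im.astype(int);sp=ii.max(2)-ii.min(2)
    r=np.hypot(W[...,0]-p[0],W[...,1]-p[1])
    m=((z>0.032)&(z<0.048)&(d>0)&(sp<40)).astype(np.uint8)
    m=cv2.morphologyEx(m,cv2.MORPH_CLOSE,np.ones((5,5),np.uint8))
    k,l,st,c=cv2.connectedComponentsWithStats(m)
    for i in range(1,k):
        if st[i,4]>300:
            q=W[(l==i)&(z>.032)&(z<.048)][:,:2].astype(np.float32); R=cv2.minAreaRect(q*1000); print(c[i].round(),st[i,4],np.round(R[0],1),np.round(R[1],1),round(R[2],1))
E
python3 -c "
from h import *
sinks('w3')"
```

```text
Traceback (most recent call last):
  File "h.py", line 16, in sinks
    print('t',s['time_s'],'tcp',p.round(4),'yaw',((ya+90)%180-90).round(2),s['opening'].round(4),s['joints'].round(2))
                                                                           ^^^^^^^^^^^^^^^^^^
AttributeError: 'float' object has no attribute 'round'
```

```bash
sed -i "s/s\['opening'\].round(4)/round(s['opening'],4)/" h.py
python3 -c "
from h import *
sinks('w3')"
```

```text
t 5.8 tcp [ 0.5946 -0.09    0.25  ] yaw -78.25 0.0689 [-0.28  0.48  1.3  -0.    1.36  1.09]
[526.  97.] 4672 [ 710.5 -295.6] [40.3 90. ] 87.0
[ 93. 190.] 2002 [532.2  75.9] [229.   8.] 7.9
[264. 176.] 1214 [595.5 -78.8] [90.5 17.1] 11.7
[288. 177.] 1208 [ 600.3 -101. ] [90.2 17.5] 11.8
[403. 211.] 2781 [ 585.1 -219.5] [64.5 41.1] 0.9
[517. 237.] 3800 [ 582.2 -340.3] [91.2 42. ] 31.5
[319. 254.] 892 [ 525.7 -148.8] [32.2 32. ] 27.0
[441. 275.] 1175 [ 528.4 -277.5] [39.8 39.2] 72.9
[354. 327.] 875 [ 448.6 -208.5] [64.7 17.6] 28.0
```

View pics/w3.png

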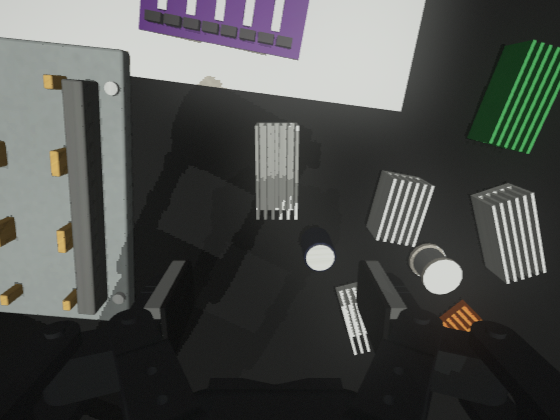

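The wrist view shows long sink A at (277,171), aligned between the fingers. Its measured centre is (598,-90) mm at 11.75°. I descend and grip.

Request:
apply_moves --pt "0.3 0 -5 0 50" --pt "0.3 0 -10 0 50" --pt "0.3 0 -15 0 50" --pt "0.3 0 -19 0 50" --pt "0.3 0 -22.4 0 50"

```text
time_s: 6.35
tool_pos: [0.5968, -0.0899, 0.0239]
ee_rot: [-3.125, -0.321, 0.003]
wrist_force: [0.8, 0.2, 1.3]
opening: 0.0685
finger_force: 0.0
```

Request:
apply_moves --pt "0 0 0 0 50" --pt "0 0 0 0 255" --pt "0 0 0 0 255" --pt "0 0 0 0 255" --pt "0 0 0 0 255" --grip_force 60

```text
time_s: 6.85
tool_pos: [0.5992, -0.0906, 0.0288]
ee_rot: [3.124, 0.318, 0.007]
wrist_force: [0.9, -0.5, 6.7]
opening: 0.0388
finger_force: 62.1
```

Request:
apply_moves --pt "0 0 4 0 255" --pt "0 0 8 0 255" --pt "0 0 12 0 255" --pt "0 0 12 0 255"

```text
time_s: 7.25
tool_pos: [0.6008, -0.0911, 0.1535]
ee_rot: [3.121, 0.318, 0.019]
wrist_force: [-0.1, 0.9, -0.4]
opening: 0.0395
finger_force: 61.5
```

Request:
apply_moves --pt "0 4 0 0.14 255" --pt "0 8 0 0.28 255" --pt "0 12 0 0.42 255" --pt "0 16 0 0.56 255" --pt "0 20 0 0.7 255"

```text
time_s: 7.75
tool_pos: [0.5971, 0.1113, 0.1461]
ee_rot: [2.823, 1.379, -0.0]
wrist_force: [-0.1, 0.2, -2.0]
opening: 0.0395
finger_force: 61.4
```

Request:
apply_moves --pt "0 2 0 0.14 255" --pt "0 4.5 0 0.28 255" --pt "0 4.5 0 0.42 255" --pt "0 4.5 0 0.56 255" --pt "0 4.5 0 0.7 255"

```text
time_s: 8.25
tool_pos: [0.5972, 0.1551, 0.1459]
ee_rot: [-2.178, -2.264, 0.001]
wrist_force: [0.6, -0.0, -2.0]
opening: 0.0394
finger_force: 61.4
```

Request:
apply_moves --pt "0 0 0 0.076 255" --pt "0 0 0 0.076 255" --pt "0 0 0 0.076 255"

```text
time_s: 8.55
tool_pos: [0.5974, 0.1547, 0.146]
ee_rot: [-2.101, -2.336, 0.0]
wrist_force: [-0.1, 0.1, -1.5]
opening: 0.0391
finger_force: 66.2
```

```bash
python3 -c "
from h import *
sinks('w4')"
```

```text
t 8.55 tcp [0.5974 0.1547 0.146 ] yaw 6.06 0.0391 [ 0.13  0.6   1.4  -0.    1.14  0.02]
[179.  40.] 683 [519.8 247. ] [97.  32.4] 20.4
[183.  97.] 2346 [536.9 220.4] [183.6  17.1] 6.2
[ 98. 284.] 2061 [478.2  87.7] [125.8   2.4] 6.1
```

View pics/w4.png

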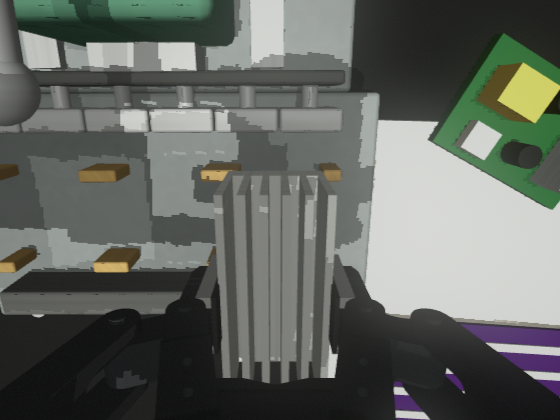

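The sink is held straight, spanning columns 220–335 with its far end at row 172, above the right bay. I'll measure its offset in the hand.

```bash
cat >> h.py <<'E'
def held(f):
    D=np.load(f'pics/{f}.npz');W=world('wrist',D['d']);s=robot.sense();t=s['tool_pos'];z=W[...,2]
    m=(z>t[2]+.005)&(z<t[2]+.035)&(np.hypot(W[...,0]-t[0],W[...,1]-t[1])<.06);m[:,:215]=0;m[:,340:]=0;m[385:]=0
    a=np.radians(6.3);q=(W[m][:,:2]-[.524,.1393])@np.array([[np.cos(a),-np.sin(a)],[np.sin(a),np.cos(a)]])
    tt=(t[:2]-[.524,.1393])@np.array([[np.cos(a),-np.sin(a)],[np.sin(a),np.cos(a)]])
    print('fixture xy range',np.percentile(q,[1,99],0).round(4).tolist(),'tcp',tt.round(4),'top z',np.percentile(z[m],[50,90,98]).round(4),'tcpz',t[2].round(4))
    r=cv2.minAreaRect((q*1000).astype(np.float32));print(r)
E
python3 -c "
from h import *
held('w4')"
```

```text
fixture xy range [[0.0554, -0.0213], [0.0965, 0.051]] tcp [0.0747 0.0072] top z [0.1566 0.1578 0.1655] tcpz 0.1461
((76.22943115234375, 12.41884994506836), (78.1282958984375, 44.69548034667969), 89.70968627929688)
```

Request:
apply_moves --pt "0.2 0 -3 0 255" --pt "0.2 0 -6 0 255" --pt "0.2 0 -8.5 0 255" --pt "0.2 0 -9.5 0 255" --pt "0.2 0 -9.6 0 255"

```text
time_s: 9.1
tool_pos: [0.5993, 0.1547, 0.0498]
ee_rot: [-2.099, -2.336, 0.002]
wrist_force: [1.0, 0.0, -1.2]
opening: 0.0392
finger_force: 66.8
```

Request:
apply_moves --pt "0 0 0 0 255" --pt "0 0 0 0 255"

```text
time_s: 9.3
tool_pos: [0.6002, 0.1549, 0.051]
ee_rot: [2.098, 2.337, 0.002]
wrist_force: [-0.0, 0.4, -1.8]
opening: 0.0388
finger_force: 66.8
```

Request:
apply_moves --pt "0 0 -0.15 0 255" --pt "0 0 -0.25 0 255" --pt "0 0 -0.25 0 80" --pt "0 0 -0.25 0 80" --pt "0 0 -0.25 0 80"

```text
time_s: 9.8
tool_pos: [0.5997, 0.1548, 0.0478]
ee_rot: [2.098, 2.338, 0.0]
wrist_force: [-0.4, 0.3, 0.4]
opening: 0.0586
finger_force: 0.0
```

Request:
apply_moves --pt "0 0 4 0 80" --pt "0 0 8 0 80" --pt "0 -4 12 0 60" --pt "-2 -8 16 0 50" --pt "-4 -12 18 0 50"

```text
time_s: 10.3
tool_pos: [0.5657, 0.0456, 0.223]
ee_rot: [2.095, 2.338, 0.003]
wrist_force: [-0.2, -0.7, -0.0]
opening: 0.0687
finger_force: 0.0
```

Run:
```python
from h import *
sinks('w5')
sinks('t5','top')
```

```text
t 10.3 tcp [0.5657 0.0456 0.223 ] yaw 6.26 0.0687 [-0.05  0.44  1.45  0.    1.25 -0.16]
[315.  56.] 468 [587.  144.4] [ 1.9 87. ] 6.1
[325.  56.] 422 [594.8 145.3] [ 1.2 87. ] 6.0
[335.  57.] 363 [602.5 145.8] [ 0.8 86.6] 6.2
[344.  56.] 310 [609.9 146.4] [ 0.8 86.2] 6.0
[544.   9.] 366 [762.8 200.1] [16.6 14.5] 6.3
[236. 124.] 538 [528.4  87.3] [225.8   0.3] 6.1
[215. 354.] 435 [ 522.9 -149.5] [32.2 21.8] 9.2
t 10.35 tcp [0.5644 0.0401 0.2266] yaw 6.09 0.0691 [-0.06  0.43  1.45 -0.    1.25 -0.17]
[454. 152.] 799 [ 776.9 -619.2] [222.5 150.4] 89.9
[152. 200.] 617 [586.  482.1] [137.6  64.6] 25.6
[226. 217.] 744 [519.5 226.5] [105.  237.1] 83.1
```

View pics/w5.png

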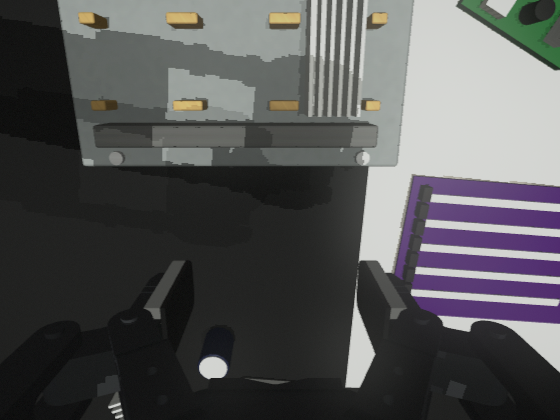

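Sink A sits straight in the right bay (columns 310–365, clear of the jaw at row 125). Now to sink B.

Request:
apply_moves --pt "0.5 -4.5 1 -0.14 50" --pt "1 -9 2 -0.28 50" --pt "1.5 -13.5 2 -0.42 50" --pt "1.8 -18 2 -0.56 50" --pt "1.8 -22.5 2 -0.7 50"

```text
time_s: 10.9
tool_pos: [0.5835, -0.18, 0.2402]
ee_rot: [-2.776, -1.469, -0.0]
wrist_force: [0.5, -0.5, -0.3]
opening: 0.0686
finger_force: 0.0
```

Request:
apply_moves --pt "0 -4.5 0 -0.14 50" --pt "0 -9 0 -0.28 50" --pt "0 -13 0 -0.42 50" --pt "0 -15.5 0 -0.433 50" --pt "0 -15.5 0 -0.433 50"

```text
time_s: 11.4
tool_pos: [0.5826, -0.337, 0.2391]
ee_rot: [-3.027, -0.84, 0.002]
wrist_force: [-0.4, 0.1, -0.1]
opening: 0.0687
finger_force: 0.0
```

Request:
apply_moves --pt "0 0 0 0 50" --pt "0 0 0 0 50"

```text
time_s: 11.6
tool_pos: [0.5836, -0.3322, 0.2404]
ee_rot: [-3.024, -0.849, 0.0]
wrist_force: [0.6, -0.1, 0.8]
opening: 0.069
finger_force: 0.0
```

Run:
```python
from h import *
sinks('w6')
```

```text
t 11.6 tcp [ 0.5836 -0.3322  0.2404] yaw -58.64 0.069 [-0.63  0.63  1.08  0.    1.44  0.39]
[167. 112.] 3550 [ 584.7 -219.7] [64.8 40.7] 0.9
[535. 146.] 1083 [ 723.5 -524.4] [95.1 47.4] 44.1
[ 65. 130.] 1343 [ 525.4 -149.5] [32.4 32.5] 3.8
[266. 187.] 718 [ 574.  -327.6] [90. 10.] 31.2
[295. 188.] 1355 [ 588.  -350.3] [90.  17.4] 31.9
[195. 200.] 1422 [ 528.3 -278.1] [39.6 39. ] 18.2
[105. 231.] 2890 [ 453.4 -219. ] [64.9 41.4] 27.9
```

View pics/w6.png

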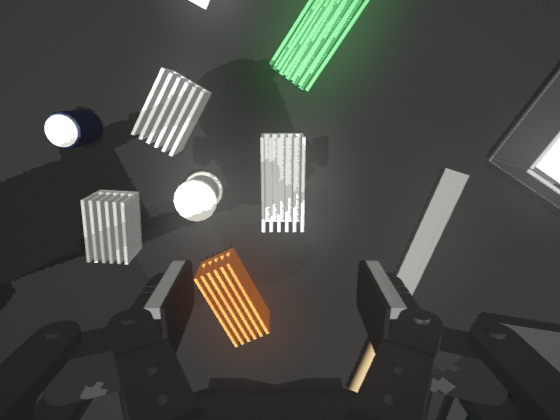

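Sink B at (283,183) is undisturbed, with its centre at (582,-340) mm and a yaw of 31.4°. The spool at (198,197) is clear of the fingers. I grip it.

Request:
apply_moves --pt "-0.2 -0.8 -5 0 65" --pt "-0.2 -0.8 -10 0 65" --pt "-0.2 -0.8 -15 0 65" --pt "-0.2 -0.8 -19 0 65" --pt "-0.2 -0.8 -21.5 0 65"

```text
time_s: 12.15
tool_pos: [0.5802, -0.3391, 0.0222]
ee_rot: [-3.021, -0.848, 0.004]
wrist_force: [-0.7, -0.2, 0.3]
opening: 0.0633
finger_force: 0.0
```

Request:
apply_moves --pt "0 0 0 0 65" --pt "0 0 0 0 255" --pt "0 0 0 0 255" --pt "0 0 0 0 255" --pt "0 0 0 0 255"

```text
time_s: 12.65
tool_pos: [0.5825, -0.3422, 0.0283]
ee_rot: [3.022, 0.846, 0.004]
wrist_force: [0.7, 1.3, 7.0]
opening: 0.0392
finger_force: 61.5
```

Request:
apply_moves --pt "0 0 4 0 255" --pt "0 0 8 0 255" --pt "0 0 12 0 255" --pt "0 0 12 0 255"

```text
time_s: 13.05
tool_pos: [0.5839, -0.3437, 0.1535]
ee_rot: [3.015, 0.844, 0.012]
wrist_force: [1.5, -0.3, -1.8]
opening: 0.0393
finger_force: 61.6
```

Request:
apply_moves --pt "-1 4.5 0 0.13 255" --pt "-2 9 0 0.26 255" --pt "-3.5 13.5 0 0.39 255" --pt "-5 18 0 0.52 255" --pt "-6.5 22.5 0 0.65 255" --grip_force 80

```text
time_s: 13.55
tool_pos: [0.515, -0.115, 0.1453]
ee_rot: [-2.592, -1.775, 0.0]
wrist_force: [1.4, 0.3, -1.6]
opening: 0.0393
finger_force: 84.7
```

Request:
apply_moves --pt "-1.5 4.5 0 0.13 255" --pt "-3 9 0 0.26 255" --pt "-4.5 13.5 0 0.39 255" --pt "-6 18 0 0.483 255" --pt "-7 22.5 0 0.483 255"

```text
time_s: 14.05
tool_pos: [0.4446, 0.1098, 0.1456]
ee_rot: [-2.095, -2.34, 0.001]
wrist_force: [0.3, 0.4, -1.2]
opening: 0.0389
finger_force: 84.7
```

Request:
apply_moves --pt "0 3 0 0 255" --pt "0 3 0 0 255" --pt "0 3 0 0 255"

```text
time_s: 14.35
tool_pos: [0.4458, 0.1387, 0.1455]
ee_rot: [2.096, 2.34, -0.001]
wrist_force: [0.5, 0.3, -1.8]
opening: 0.039
finger_force: 84.7
```

Run:
```python
from h import *
sinks('w7');held('w7')
```

```text
t 14.35 tcp [0.4458 0.1387 0.1455] yaw 6.3 0.039 [ 0.14  0.36  1.83 -0.    0.96  0.03]
[365.  41.] 637 [506.1 244.6] [32.6 96.7] 82.1
[372.  98.] 2451 [495.6 210.6] [183.6  26.2] 6.2
[464. 204.] 2217 [562.4 155.3] [25.9 94.9] 6.3
[454. 285.] 2153 [579.6  98.2] [130.3   2.6] 6.1
fixture xy range [[-0.0969, -0.0209], [-0.056, 0.0518]] tcp [-0.0777  0.0073] top z [0.1565 0.1577 0.1649] tcpz 0.1455
((-76.29794311523438, 12.919904708862305), (78.5898666381836, 44.89930725097656), 89.79615020751953)
```

Request:
apply_moves --pt "0 0 -3 0 255" --pt "0 0 -6 0 255" --pt "0 0 -8.5 0 255" --pt "0 0 -9.4 0 255" --pt "0 0 -9.7 0 255"

```text
time_s: 14.9
tool_pos: [0.4453, 0.137, 0.0484]
ee_rot: [-2.099, -2.335, 0.005]
wrist_force: [-11.2, -5.8, 24.4]
opening: 0.0386
finger_force: 88.2
```

Request:
apply_moves --pt "0 0 0 0 255" --pt "0 0 0 0 255"

```text
time_s: 15.1
tool_pos: [0.4472, 0.1379, 0.0496]
ee_rot: [2.098, 2.336, 0.003]
wrist_force: [0.7, -0.4, -1.5]
opening: 0.0387
finger_force: 84.7
```

Request:
apply_moves --pt "0 0 -0.15 0 255" --pt "0 0 -0.15 0 255" --pt "0 0 -0.15 0 80" --pt "0 0 -0.15 0 80" --pt "0 0 -0.15 0 80"

```text
time_s: 15.6
tool_pos: [0.4464, 0.1383, 0.0474]
ee_rot: [2.098, 2.338, 0.001]
wrist_force: [-0.1, -0.3, 0.5]
opening: 0.0584
finger_force: 0.0
```

Request:
apply_moves --pt "0 0 4 0 80" --pt "0 0 8 0 80" --pt "0 0 12 0 80" --pt "2 -4 17 0 80" --pt "5 -7 22 0 80"

```text
time_s: 16.1
tool_pos: [0.4818, 0.0838, 0.2443]
ee_rot: [-2.096, -2.34, 0.0]
wrist_force: [1.2, 0.5, -1.1]
opening: 0.0588
finger_force: 0.0
```

Request:
apply_moves --pt "2 -2 5 0 80" --pt "2 -2 9 0 80" --pt "2 -2 9 0 80"

```text
time_s: 16.4
tool_pos: [0.5051, 0.0633, 0.3387]
ee_rot: [2.094, 2.33, 0.012]
wrist_force: [-0.2, 0.7, -0.6]
opening: 0.0592
finger_force: 0.0
```

```bash
cat >> h.py <<'E'
def bed(f):
    im,d=snap('wrist',f);s=robot.sense();W=world('wrist',d);z=W[...,2]
    print('t',s['time_s'],s['tool_pos'].round(4))
    a=np.radians(6.3);q=(W[...,:2]-[.524,.1393])@np.array([[np.cos(a),-np.sin(a)],[np.sin(a),np.cos(a)]])
    for c in(-.078,0,.078):
        m=(z>.05)&(z<.068)&(abs(q[...,0]-c)<.028)&(q[...,1]>-.0445)&(q[...,1]<.0585)
        if m.sum()>100: r=cv2.minAreaRect((q[m]*1000).astype(np.float32));print('bay',c,m.sum(),np.round(r[0],1),np.round(r[1],1),round(r[2],1),np.median(z[m]).round(4))
    m=(z>.13);print('knob/high',W[m&(q[...,0]<-.09)].mean(0).round(4) if (m&(q[...,0]<-.09)).sum()>20 else None)
    b=m&(z>.16)&(z<.18)&(abs(q[...,0])<.085)&(abs(q[...,1]-.155)<.085)&(np.hypot(q[...,0],q[...,1]-.155)>.02)
    if b.sum()>50:
        v=q[b]-[0,.155];w,e=np.linalg.eigh(v.T@v);print('bar angle deg (fixture)',np.degrees(np.arctan2(e[1,1],e[0,1])).round(1),b.sum())
E
python3 - <<'E'
from h import *
bed('w8')
E
```

```text
t 16.45 [0.5037 0.0637 0.3353]
bay -0.078 1790 [-79.2   7.5] [90.2 40.3] 89.9 0.0562
bay 0.078 1795 [69.4 15. ] [38.6 87. ] 0.0 0.0552
knob/high [0.4405 0.0689 0.386 ]
```

View pics/w8.png

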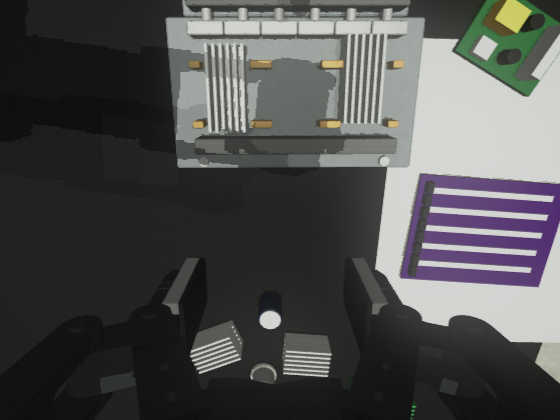

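The left sink is good, at (-79, 7.5) with no skew. The right sink has been knocked to about (69, 16.5), near the pads but not skewed. I'll recentre it.

Request:
apply_moves --pt "3 3 -4 0 80" --pt "6 6 -8 0 80" --pt "8.8 9.5 -12 0 80" --pt "8.8 9.5 -16.5 0 80" --pt "8.8 9.5 -20 0 80"

```text
time_s: 16.95
tool_pos: [0.5902, 0.1609, 0.1297]
ee_rot: [-2.095, -2.34, 0.001]
wrist_force: [0.9, -0.1, -0.1]
opening: 0.0586
finger_force: 0.0
```

Request:
apply_moves --pt "0 0 0 0 80" --pt "0 0 0 0 80" --pt "0 0 0 0 80"

```text
time_s: 17.25
tool_pos: [0.5916, 0.1589, 0.1357]
ee_rot: [2.097, 2.336, 0.005]
wrist_force: [0.7, -0.3, 0.0]
opening: 0.0584
finger_force: 0.0
```

Run:
```python
from h import *
sinks('w9');bed('w9')
```

```text
t 17.25 tcp [0.5916 0.1589 0.1357] yaw 6.17 0.0584 [ 0.14  0.6   1.43 -0.    1.11  0.03]
[192.  47.] 602 [520.6 247.2] [97.6 34.6] 21.7
[187. 108.] 2633 [536.7 215.8] [184.8  25.2] 6.2
[304. 207.] 304 [610.9 163.8] [ 0.3 89.9] 6.5
[ 81. 241.] 3451 [460.1 134.5] [99.2 99.2] 6.1
[273. 297.] 1742 [597.7 100.8] [92.6  2.2] 6.2
t 17.35 [0.5917 0.1589 0.1361]
bay -0.078 9768 [-75.5   6.3] [91.4 41.8] 89.4 0.0578
bay 0.078 4647 [71.6 14.4] [40.2 88. ] 0.2 0.0593
knob/high None
bar angle deg (fixture) 95.4 3420
```

Request:
apply_moves --pt "0.1 0 -4 0 80" --pt "0.1 0 -8 0 80" --pt "0.1 0 -8.7 0 80" --pt "0.1 0 -8.7 0 80" --pt "0.1 0 -8.7 0 255" --grip_force 50

```text
time_s: 17.85
tool_pos: [0.593, 0.1591, 0.0485]
ee_rot: [2.097, 2.336, 0.005]
wrist_force: [0.6, 1.6, 0.4]
opening: 0.0457
finger_force: 0.0
```

Request:
apply_moves --pt "0 0 0 0 255" --pt "0 0 0 0 255" --pt "0 0 0 0 255" --pt "0 0 0.5 0 255" --pt "0 0 0.5 0 255"

```text
time_s: 18.35
tool_pos: [0.5933, 0.1592, 0.0529]
ee_rot: [2.096, 2.335, 0.006]
wrist_force: [4.4, -0.2, 2.1]
opening: 0.0393
finger_force: 52.5
```

Request:
apply_moves --pt "0.4 -0.5 0 0 255" --pt "0.8 -0.9 0 0 255" --pt "0.8 -0.9 0 0 255" --pt "0.8 -0.9 -0.4 0 255" --pt "0.8 -0.9 -0.4 0 255"

```text
time_s: 18.85
tool_pos: [0.5995, 0.1496, 0.0488]
ee_rot: [2.098, 2.338, -0.0]
wrist_force: [-5.3, -4.3, 13.0]
opening: 0.039
finger_force: 54.3
```

Release, lift and check.

Request:
apply_moves --pt "0 0 0 0 255" --pt "0 0 0 0 80" --pt "0 0 0 0 80" --pt "0 0 0 0 80" --pt "0 0 0 0 80"

```text
time_s: 19.35
tool_pos: [0.5992, 0.1501, 0.0465]
ee_rot: [-2.098, -2.338, 0.001]
wrist_force: [0.1, -0.4, -0.2]
opening: 0.0589
finger_force: 0.0
```

Request:
apply_moves --pt "0 0 4 0 80" --pt "0 0 8 0 80" --pt "-2 -2 12 0 80" --pt "-5 -5 17 0 150" --pt "-8 -7 22 0 255"

```text
time_s: 19.85
tool_pos: [0.5314, 0.0887, 0.2461]
ee_rot: [-2.098, -2.338, 0.001]
wrist_force: [1.3, -0.5, 1.0]
opening: 0.0305
finger_force: 0.0
```

Request:
apply_moves --pt "0 0 5 0 255" --pt "0 0 8 0 255" --pt "0 0 8 0 255" --pt "0 0 8 0 255"

```text
time_s: 20.25
tool_pos: [0.5324, 0.0896, 0.3252]
ee_rot: [2.098, 2.338, 0.001]
wrist_force: [-0.2, 0.7, -1.3]
opening: -0.0001
finger_force: 0.0
```

Run:
```python
from h import *
bed('w10');print(robot.sense()['ee_rot'],robot.sense()['opening'])
```

```text
t 20.3 [0.5321 0.0896 0.324 ]
bay -0.078 2276 [-77.2   6.8] [90.  40.5] 89.9 0.058
bay 0.078 2162 [75.3  5.6] [40.4 89.9] 0.1 0.0577
knob/high None
bar angle deg (fixture) 88.5 542
[-2.09729830e+00 -2.33722074e+00  1.96306709e-03] -0.0002425854481285716
```

View pics/w10.png

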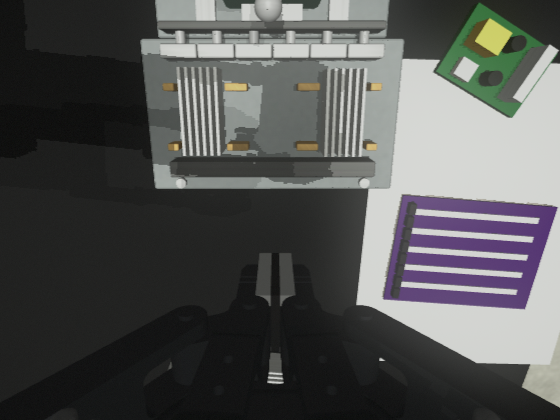

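Both sinks are centred in their bays, at (-77, 6.8) and (75, 5.6), and the gripper is closed. I'll use the closed fingers as a peg and wind the crossbar along a 48 mm circle around the hub at (0.507, 0.2934).

Request:
apply_moves --pt "0.3 4.5 0 0 255" --pt "0.6 9 0 0 255" --pt "1 13.5 0 0 255" --pt "1 16.3 -2 0 255" --pt "1 16.3 -5 0 255"

```text
time_s: 20.8
tool_pos: [0.542, 0.2565, 0.2734]
ee_rot: [-2.093, -2.342, -0.001]
wrist_force: [0.2, -0.8, -0.9]
opening: -0.0
finger_force: 0.0
```

Request:
apply_moves --pt "0 0 -3 0 255" --pt "0 0 -3 0 255" --pt "0 0 -3 0 255"

```text
time_s: 21.1
tool_pos: [0.5422, 0.2525, 0.2442]
ee_rot: [-2.097, -2.337, 0.004]
wrist_force: [0.9, -0.6, 0.5]
opening: 0.0002
finger_force: 0.0
```

Request:
apply_moves --pt "0 0 -4 0 255" --pt "0 0 -7.4 0 255" --pt "0 0 -7.4 0 255" --pt "-1 -0.4 -7.4 0 255" --pt "-2.7 -0.6 -7.4 0 255"

```text
time_s: 21.6
tool_pos: [0.5186, 0.2466, 0.1741]
ee_rot: [2.097, 2.334, 0.01]
wrist_force: [6.2, 1.2, -1.2]
opening: -0.0001
finger_force: 2.4
```

Request:
apply_moves --pt "0 0 0 0 255"

```text
time_s: 21.7
tool_pos: [0.5163, 0.2466, 0.1744]
ee_rot: [2.097, 2.336, 0.006]
wrist_force: [0.6, 0.5, 0.9]
opening: 0.0001
finger_force: 0.2
```

Request:
apply_moves --pt "-2.55 0.2 -0.4 0 255" --pt "-4.6 1.6 -0.4 0 255" --pt "-5.65 3.9 -0.4 0 255" --pt "-5.45 6.35 -0.4 0 255" --pt "-5.45 6.35 -0.4 0 255"

```text
time_s: 22.2
tool_pos: [0.4618, 0.3122, 0.1692]
ee_rot: [2.096, 2.34, 0.005]
wrist_force: [0.1, -0.8, 0.6]
opening: 0.0
finger_force: 0.0
```

Request:
apply_moves --pt "0 0 0 0 255"

```text
time_s: 22.3
tool_pos: [0.4618, 0.3103, 0.1684]
ee_rot: [2.097, 2.338, 0.003]
wrist_force: [0.5, 0.1, 0.3]
opening: -0.0
finger_force: 0.0
```

Run:
```python
from h import *
bed('w11');sinks('t11','top')
W=world('top',np.load('pics/t11.npz')['d']);v=W-[.507,.2934,0];m=(W[...,2]>.155)&(W[...,2]<.18)&(np.hypot(v[...,0],v[...,1])<.085)
a=np.degrees(np.arctan2(v[...,1],v[...,0]))[m]-6.3;r=np.hypot(v[...,0],v[...,1])[m];print(np.sort(a[r>.055])[::8].round())
```

```text
t 22.35 [0.4617 0.3098 0.168 ]
knob/high [0.3899 0.295  0.1855]
bar angle deg (fixture) 127.3 7551
t 22.35 tcp [0.4617 0.3098 0.168 ] yaw 6.19 -0.0002 [ 0.45  0.47  1.56 -0.    1.11  0.35]
[457. 152.] 752 [ 776.6 -618.5] [221.8 150.2] 89.8
[149. 194.] 413 [609.8 495.9] [98.  61.1] 27.9
[238. 220.] 1631 [518.1 177.8] [231.6 206.7] 6.2
[-66. -63. -61. -58. -55. 165.]
```

The bar follows: it has turned 150°, with the peg trailing by about 30°. I continue.

Request:
apply_moves --pt "1.45 2.03 0 0 255" --pt "3.7 3.08 0 0 255" --pt "6.17 2.86 0 0 255" --pt "8.2 1.44 0 0 255" --pt "9.25 -0.8 0 0 255"

```text
time_s: 22.9
tool_pos: [0.5537, 0.3025, 0.1665]
ee_rot: [-2.096, -2.336, 0.0]
wrist_force: [-3.4, 5.7, -0.2]
opening: -0.0001
finger_force: 2.8
```

Request:
apply_moves --pt "-0.2 -2.5 0 0 255" --pt "-1.65 -4.5 0 0 255" --pt "-3.9 -5.55 0 0 255" --pt "-6.35 -5.35 0 0 255" --pt "-8.4 -3.9 0 0 255"

```text
time_s: 23.4
tool_pos: [0.4707, 0.2606, 0.168]
ee_rot: [2.1, 2.332, 0.003]
wrist_force: [5.5, -3.2, -1.5]
opening: -0.0001
finger_force: 2.3
```

Request:
apply_moves --pt "-1.05 2.25 0 0 255" --pt "-0.85 4.7 0 0 255" --pt "-0.85 4.7 0 0 255" --pt "-0.85 4.7 0 0 255"

```text
time_s: 23.8
tool_pos: [0.4612, 0.3094, 0.1672]
ee_rot: [2.098, 2.338, 0.0]
wrist_force: [-0.3, -0.7, 0.9]
opening: 0.0001
finger_force: 0.0
```

```bash
cat >> h.py <<'E'
def bar(f):
    s=robot.sense();im,d=snap('top',f);W=world('top',d);v=W-[.507,.2934,0];m=(W[...,2]>.155)&(W[...,2]<.18)&(np.hypot(v[...,0],v[...,1])<.085)
    a=np.degrees(np.arctan2(v[...,1],v[...,0]))[m]-6.3;r=np.hypot(v[...,0],v[...,1])[m];print(s['time_s'],'peg off cm',((s['tool_pos'][:2]-[.507,.2934])*100).round(2),s['tool_pos'][2].round(3),'bar',np.sort(a[r>.055])[::4].round())
E
python3 -c "
from h import *
bar('t12')"
```

```text
23.8 peg off cm [-4.58  1.6 ] 0.167 bar [-64. -62. -61. -60. -58. -57. -55. -54. -52. -50. 166.]
```

Request:
apply_moves --pt "0.5 0.7 0 0 255" --pt "1 1.4 0 0 255" --pt "1.4 1.9 0 0 255" --pt "1.8 2.3 0 0 255" --pt "1.8 2.3 0 0 255"

```text
time_s: 24.35
tool_pos: [0.4794, 0.3328, 0.1669]
ee_rot: [-2.099, -2.337, 0.001]
wrist_force: [-1.3, -1.4, 0.1]
opening: 0.0001
finger_force: 0.6
```

Request:
apply_moves --pt "0.2 0.02 0 0 255" --pt "0.2 0.02 0 0 255"

```text
time_s: 24.55
tool_pos: [0.4808, 0.3331, 0.1669]
ee_rot: [-2.098, -2.337, 0.001]
wrist_force: [-2.6, -1.0, -1.6]
opening: 0.0001
finger_force: 1.4
```

Request:
apply_moves --pt "0.2 0.02 0 0 255" --pt "0.2 0.02 0 0 255"

```text
time_s: 24.75
tool_pos: [0.4823, 0.3335, 0.1669]
ee_rot: [-2.097, -2.337, 0.002]
wrist_force: [-5.3, -1.1, -1.7]
opening: 0.0001
finger_force: 2.7
```

```bash
python3 -c "
from h import *
bar('t13')"
```

```text
24.75 peg off cm [-2.47  4.01] 0.167 bar [-99. -97. -96. -94. -94. -92. -91. -90. -88. -86. -85.]
```

Request:
apply_moves --pt "0.2 0.02 0 0 255" --pt "0.2 0.02 0 0 255" --pt "0.2 0.02 0 0 255"

```text
time_s: 25.1
tool_pos: [0.4825, 0.3335, 0.1668]
ee_rot: [-2.096, -2.336, 0.007]
wrist_force: [-11.5, -1.8, 2.5]
opening: -0.0
finger_force: 5.9
```

Request:
apply_moves --pt "0.2 0.02 0 0 255" --pt "0.2 0.02 0 0 255" --pt "0.2 0.02 0 0 255"

```text
time_s: 25.4
tool_pos: [0.4827, 0.3336, 0.1667]
ee_rot: [-2.094, -2.335, 0.012]
wrist_force: [-18.5, -3.2, 6.1]
opening: -0.0002
finger_force: 9.3
```

```bash
python3 -c "
from h import *
bar('t14')"
```

```text
25.4 peg off cm [-2.43  4.02] 0.167 bar [-99. -96. -96. -94. -94. -92. -91. -90. -88. -87. -86.]
```

The handle is at its stop: the force has risen to 18 N and nothing moves. I back off, lift, and go to the knob.

Request:
apply_moves --pt "-0.7 -0.08 0 0 255" --pt "-1.4 -0.15 0 0 255" --pt "-1.4 -0.15 4.5 0 255" --pt "-1.4 -0.15 9 0 200" --pt "-4.5 -2 10 0 120"

```text
time_s: 25.95
tool_pos: [0.4469, 0.3161, 0.2731]
ee_rot: [2.095, 2.333, 0.022]
wrist_force: [-0.1, 0.8, 1.0]
opening: 0.0287
finger_force: 0.0
```

Request:
apply_moves --pt "-3 -2 0 0 120" --pt "-6 -3.5 0 0 120" --pt "-6 -3.5 0 0 120" --pt "-6 -3.5 0 0 120"

```text
time_s: 26.35
tool_pos: [0.3826, 0.2791, 0.2682]
ee_rot: [2.097, 2.337, 0.005]
wrist_force: [-0.0, 0.8, -0.1]
opening: 0.0454
finger_force: 0.0
```

```bash
python3 -c "
from h import *
print(robot.sense()['opening']);bar('t15');bed('w15')
W=world('wrist',np.load('pics/w15.npz')['d']);m=(W[...,2]>.135)&(W[...,2]<.18)&(W[...,0]<.415);print(m.sum(),W[m].mean(0),W[m].min(0),W[m].max(0))"
```

```text
0.04541342813728642
26.35 peg off cm [-12.44  -1.43] 0.268 bar [-99. -96. -96. -94. -93. -92. -91. -90. -88. -86. -86.  85.  87.  88.
  91.  91.  94.  95.  96.  98.]
t 26.45 [0.3832 0.2794 0.2676]
bay -0.078 1702 [-80.7   7.4] [ 41.5 106.2] 6.0 0.0582
bay 0 516 [ 0.2 48.6] [55.5 14.3] 0.1 0.051
bay 0.078 1314 [77.8 21.9] [72.6 55.9] 89.7 0.056
knob/high [0.3664 0.2899 0.3122]
bar angle deg (fixture) 90.6 4345
663 [0.37440365 0.28046747 0.16424552] [0.36625925 0.2707853  0.13530155] [0.38252605 0.28652289 0.17411617]
```

Request:
apply_moves --pt "-0.9 -0.1 -4 0 120" --pt "-0.9 -0.1 -8 0 120" --pt "-0.9 -0.1 -11.6 0 120" --pt "-0.9 -0.1 -11.6 0 120" --pt "-0.9 -0.1 -11.6 0 255" --grip_force 60

```text
time_s: 26.95
tool_pos: [0.3739, 0.2783, 0.1515]
ee_rot: [-2.098, -2.338, 0.001]
wrist_force: [0.2, -0.1, 0.5]
opening: 0.0321
finger_force: 0.0
```

Request:
apply_moves --pt "0 0 0 0 255" --pt "0 0 0 0 255" --pt "0 0 0 0 255" --pt "0 0 0 0 255"

```text
time_s: 27.35
tool_pos: [0.3744, 0.2786, 0.1529]
ee_rot: [2.097, 2.337, 0.007]
wrist_force: [2.1, -0.1, 7.6]
opening: 0.0123
finger_force: 58.8
```

Request:
apply_moves --pt "0.6 0.07 0 0 255" --pt "1.2 0.13 0 0 255" --pt "1.8 0.2 0 0 255" --pt "2.3 0.25 0 0 255" --pt "2.3 0.25 0 0 255"

```text
time_s: 27.85
tool_pos: [0.3969, 0.281, 0.1529]
ee_rot: [2.098, 2.337, 0.005]
wrist_force: [-0.0, 1.5, 8.1]
opening: 0.0127
finger_force: 59.2
```

Request:
apply_moves --pt "0.2 0.02 0 0 255" --pt "0.3 0.03 0 0 255" --pt "0.3 0.03 0 0 255"

```text
time_s: 28.15
tool_pos: [0.3979, 0.2811, 0.1529]
ee_rot: [-2.097, -2.337, -0.0]
wrist_force: [-8.1, 0.8, 13.5]
opening: 0.0125
finger_force: 59.8
```

Request:
apply_moves --pt "-0.2 -0.02 0 0 255" --pt "-0.2 -0.02 0 0 120" --pt "-0.2 -0.02 0 0 120" --pt "-0.2 -0.02 0 0 120" --pt "-0.2 -0.02 0 0 120"

```text
time_s: 28.65
tool_pos: [0.3969, 0.2803, 0.151]
ee_rot: [-2.098, -2.338, 0.001]
wrist_force: [0.5, -0.1, 1.5]
opening: 0.0452
finger_force: 0.0
```

Request:
apply_moves --pt "0 0 4.5 0 120" --pt "0 0 9 0 120" --pt "2 -5 13 0 120" --pt "6 -9 17 0 120" --pt "10 -13 19 0 120"

```text
time_s: 29.15
tool_pos: [0.4696, 0.179, 0.3243]
ee_rot: [2.096, 2.339, 0.003]
wrist_force: [1.1, 1.5, 0.2]
opening: 0.0455
finger_force: 0.0
```

Request:
apply_moves --pt "2 -4 2 0 120" --pt "2 -7 4 0 120" --pt "2 -7 4 0 120"

```text
time_s: 29.45
tool_pos: [0.4906, 0.1065, 0.3642]
ee_rot: [2.101, 2.331, 0.003]
wrist_force: [0.4, 0.5, 0.4]
opening: 0.0451
finger_force: 0.0
```

```bash
python3 -c "
from h import *
bed('w16');bar('t16')
W=world('wrist',np.load('pics/w16.npz')['d']);m=(W[...,2]>.135)&(W[...,2]<.18)&(W[...,0]<.42)&(W[...,0]>.3);print(m.sum(),W[m].mean(0))"
```

```text
t 29.5 [0.4899 0.1083 0.3627]
bay -0.078 1700 [-78.3   7.1] [102.8  55.5] 89.8 0.0576
bay 0 245 [0.3 5.9] [ 55.3 100.6] 0.2 0.0505
bay 0.078 2119 [77.9  7.1] [101.6  55.5] 89.8 0.0569
knob/high [0.4336 0.113  0.415 ]
bar angle deg (fixture) 88.7 1087
29.5 peg off cm [ -1.71 -18.51] 0.363 bar [85. 85. 88. 89. 91. 92. 94. 95. 97. 99.]
0 [nan nan nan]<string>:4: RuntimeWarning: Mean of empty slice.
  ret = um.true_divide(
```

View pics/w16.png

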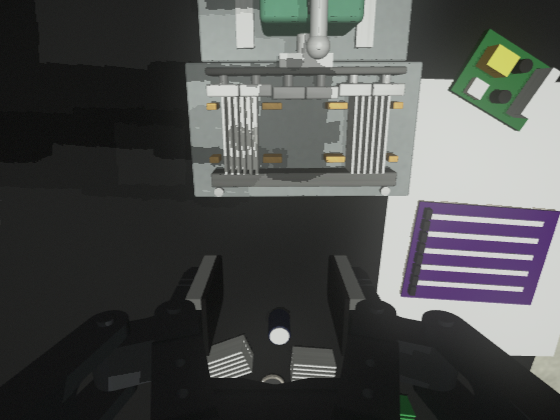

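Both sinks are clamped: the pads over them (row 90) are pushed back relative to the middle pads (row 93). The handle is at its stop and the slide is in. I hand the job in.

```bash
python3 -c "
from h import *
print(job.close_job())"
```

```text
the job is handed in; nothing more can be done
None
```

I clamped both long heat sinks (only two were on the bench) in the outer bays, wound the T-handle to its stop, pushed the locking slide back fully in, and handed the job in at about 30 s; it returned no verdict.

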